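# Tip the tea carton over onto the cork mat

### The job

The tea carton standing on end in the middle of the serving board is easily knocked down. With the fingertips only, push it over so that it comes down lying on the cork mat, and then push the lying carton along until all of it is on the mat. Never pinch, lift or carry it, push gently, and leave the tin on the board, the spice jar and the mug where they stand.

Things in the scene. Friction and masses are not known exactly. Their poses are not given: they have to be found in the camera images.
- board: Fixed dark wooden serving board, 190 wide x 570 long x 12 mm high, flat, lying on the worktop. Origin: centre of its underside; its y axis is the long direction, z up. The carton stands on its middle; the cork mat lies on one half and the tin stands on the other half (which half is which varies).
- mat: Thin cork mat, 150 (x) x 190 (y) x 3 mm, fixed flat on the board, so its top is 15 mm above the worktop. Origin: centre of its underside; its y axis runs along the board, z up.
- carton: Loose closed tea carton, rigid, about 0.1 kg. Starts standing on a small end on the board, 136 mm tall, a few mm to 4 cm short of the mat's end, one face roughly to the mat. Own y axis: the 136 mm long axis, up at the start, level when it lies; own x 68 mm wide, own z 66 mm. Origin: centre of one 68 x 136 mm face, the carton reaching 66 mm from there along its own +z.
- carton_mid (a point): Centre of the carton's volume, axes as the carton: 68 mm above the board when it stands, about 33 mm above what it lies on when it lies. The carton grips the board: a push near its top tips it over its far bottom edge (past about 26 degrees it falls by itself); a push low down only slides it.
- tin: Loose food tin, 75 mm diameter x 58 mm, standing on the half of the board away from the mat. Origin: centre of its underside. Leave alone.
- spice_jar: Loose spice jar, 46 mm diameter x 109 mm, on the worktop beyond the board. Origin: centre of its underside. Leave alone.
- mug: Loose mug, 78 x 109 x 101 mm, on the worktop to the right of the board. Origin: centre of its underside. Leave alone.
Not all that is in view belongs to the job. Leave any blue or turquoise look-alike of the carton alone.

How it is judged (in metres and radians):
On the way:
1. the carton has gone over and lies on its side (angle between carton's own y axis and vertical above 1.4 rad), for 0.2 s.
At the end, for the whole second after the job is handed in: The carton lies flat and still with its whole outline on the cork mat: lying straight, its centre is within 29 mm of the mat's centre along the mat and 43 mm across it (2 mm over the edge is allowed), with closer limits the more it lies askew (angle between carton's own y axis and vertical between 1.5 and 1.64 rad and z of carton_mid in the frame of mat below 0.042 m and linear speed of carton below 0.02 m/s and contact force between carton and mat above 0.3 N and ((angle between the y axis of carton and the y axis of mat, either way round below 0.12 rad and x of carton_mid in the frame of mat between -0.043 and 0.043 m and y of carton_mid in the frame of mat between -0.029 and 0.029 m) or (angle between the y axis of carton and the y axis of mat, either way round below 0.25 rad and x of carton_mid in the frame of mat between -0.036 and 0.036 m and y of carton_mid in the frame of mat between -0.025 and 0.025 m) or (angle between the y axis of carton and the y axis of mat, either way round below 0.4 rad and x of carton_mid in the frame of mat between -0.028 and 0.028 m and y of carton_mid in the frame of mat between -0.023 and 0.023 m) or (angle between the y axis of carton and the y axis of mat, either way round below 0.55 rad and x of carton_mid in the frame of mat between -0.02 and 0.02 m and y of carton_mid in the frame of mat between -0.021 and 0.021 m) or (angle between the y axis of carton and the y axis of mat, either way round below 0.75 rad and x of carton_mid in the frame of mat between -0.013 and 0.013 m and y of carton_mid in the frame of mat between -0.022 and 0.022 m))); the robot touches nothing.
It fails at once if the carton is lifted or carried (height (world z) of carton_mid above 0.103 m or (angle between carton's own y axis and vertical above 1.2 rad and height (world z) of carton_mid above 0.088 m)).
It fails at once if the carton is pinched or pushed hard (over 20 N) (contact force between the fingers and carton above 20 N).
It fails at once if the tin is disturbed (moved 20 mm) (distance of tin from where it was at the start of the episode above 0.02 m).
It fails at once if the spice jar is disturbed (moved 20 mm) (distance of spice_jar from where it was at the start of the episode above 0.02 m).
It fails at once if the mug is disturbed (moved 20 mm) (distance of mug from where it was at the start of the episode above 0.02 m).
It also fails if it takes over 40 s, if anything falls off the work surface, if the arm or the gripper's body presses on something with over 40 N, if the wrist force passes 120 N, or if a joint passes its speed limit or range.

### The arm

A 7-joint arm with a two-finger parallel gripper is mounted at the origin on a cart in front of the work surface, level with it; the furniture and walls round the work are solid. World frame = base frame: x ahead of the robot, y to its left, z up, the work surface at z = 0. Lengths are in m, angles in degrees, forces in N, time in s.
With the tool pointing down it reaches from about 0.425 to 0.825 m from the base axis. Payload 3.6 kg.
Tool frame: the origin (TCP) lies at the very end of the fingers, on their centre line; the grasp point (between the pads) lies arm.tcp_to_grasp behind it (arm.tcp_to_grasp is the distance from the TCP to the grasp point, in m); z points along the fingers, y is the line along which they close (so a half turn about z gives the same grasp; the last joint's range is limited). The gripper opens to 85 mm and grips with 20 to 120 N. Pads are 22 mm wide; open, the fingers measure 114 mm over their backs; the gripper's body (76 mm by 85 mm) begins 54 mm behind the grasp point. The pads swing forward as they close: fully open they stand 13 mm farther back than shut.
Start: joints at [-67.294, 35.231, -0.722, 81.555, 0.464, 63.22, -2.315], TCP at [0.267, 0.593, 0.231] pointing down, gripper open.
Joint ranges: [-178.69, 178.69], [-17.37, 117.87], [-77.05, 75.6], [15.02, 138.74], [-78.02, 258.01], [0.78, 113.62], [-162.83, 162.83]. Speed limits (degrees/s): [159.86, 159.86, 180, 180, 180, 180, 180].

### API

Orientations are given as a 3x3 rotation matrix whose columns are the frame's x, y, z axes.
In Python, from workcell import arm gives the robot as it stands.
- The arm moves only by the tool play_rows, never from a script. Its argument "deltas" is a list of rows, each a list of 7 numbers: the turn, a rotation vector about the tool's x, y, z in rad, then the shift along the tool's x, y, z in mm, then the opening, from 0 (shut) to 1 (fully open). A call has 1 to 20 rows; each row shifts and turns the commanded pose from where the row before left it, along the tool's axes as they then stand; what a row does not reach is not made up. A row lasts 1/8 s, in which the tool goes at most 62.5 mm and 10.7 degrees, less where a joint would pass 70% of its speed; a pose out of reach is approached as far as the arm can. A call with a gripper value outside its range is refused whole. The fingers move at their own pace and stop on an object; "newtons" is the grip in N (left out, the last holds). Time passes only in rows, so rows that do not move let the fingers close. It gives the time, the measured TCP pose, the force, the opening and the grip force at its end, in the units of the state.
- arm.get_obs(): the state, without advancing time (a new reading comes with each control period).
- arm.camera(name): name is "side" or "top" or "wrist"; returns the picture (400x640x3 uint8, red, green, blue); there is no depth.
- arm.camera_info(name): a dict with "fx", "fy", "cx", "cy" (pixels), "dist_coeffs" ([k1, k2, p1, p2, k3] as OpenCV has them; the pictures are not rectified), "position" and "orientation" of the camera in the world; the wrist camera has in their place "hand_eye" (4x4, takes a point from camera to tool coordinates, whose origin is the TCP and whose axes are the flange's). Camera axes: x right, y down, z forward; pixel columns grow to the right and rows downward; lengths in m; the calibration is good to about 2 mm. A picture is of the moment at which its call begins: read the wrist's pose just before it. camera_info takes no time and is no camera call.
- arm.hand_in(): hands the job in; it is judged then, once.
Trained networks look in the newest picture that a camera, given by its name, has taken for a name from the list of things; names that differ only in an ending like _2 or _b are one class to them, and where a whole thing is asked for, a point or a joint stands for the part that bears it (a point fixed in the world has none). Each returns a list of dicts, best first, with "confidence" (0 to 1); they miss things now and then, are a little off and sometimes report something else, mostly with a low value. They report only what shows in the picture. A call takes as long as a camera call. They do not tell look-alikes from the thing itself.
- arm.search_frame(camera, query): "uv" ([column, row] in pixels, amid what is visible of it).
- arm.cut_out(camera, query): "pixels" (400x640 bool, what is visible of it) and "uv" ([column, row] in pixels, amid what is visible of it).
The state is a dict: "time": time; "qpos": joint angles; "dq": joint speeds; "joint_torque": joint torques, N m; "tcp_pos": TCP position; "ee_rot": TCP orientation; "contact_force": force on the tool from outside, world axes, zero at the start; "ft_torque": the same for the moment, N m; "gripper_width": finger opening in m; "finger_force": force on a finger pad.
Only numpy, scipy, OpenCV 4.12 (cv2) and the standard library are available. Lean on these libraries where they do the work, as an engineer would, in place of code of your own. Each camera call takes 0.05 s, during which the arm holds its last target. There are 200 camera calls.

## Working session

There is one attempt and no reset: what is moved stays moved. The work goes in short steps, Python scripts to look and compute and a tool call to move; the robot and the scene stay as the last step left them, time stands still between calls to the robot, and variables do not carry over. Pictures are saved under pics/ and viewed, at most 10 in all, crops included, and the job is handed in when it is done.

Besides the shell and the picture viewer there is one more tool, called after "Request:" by a JSON object that holds its "fn" and its "kwargs". play_rows: Moves the arm, as the interface text tells. Its arguments: {"type":"object","properties":{"deltas":{"type":"array","items":{"type":"array","items":{"type":"number"}}},"newtons":{"type":"number"}},"required":["deltas"]}

```bash
mkdir -p pics; ls
cat > h.py <<'E'
import numpy as np, cv2, sys
from workcell import arm
def K(c): return np.array([[c["fx"],0,c["cx"]],[0,c["fy"],c["cy"]],[0,0,1]],float)
def rays(name,uv,obs=None):
    c=arm.camera_info(name)
    n=cv2.undistortPoints(np.array(uv,float).reshape(-1,1,2),K(c),np.array(c["dist_coeffs"],float)).reshape(-1,2)
    d=np.c_[n,np.ones(len(n))]
    if name=="wrist":
        T=np.eye(4);T[:3,:3]=obs["ee_rot"];T[:3,3]=obs["tcp_pos"];T=T@np.array(c["hand_eye"]);R,p=T[:3,:3],T[:3,3]
    else:
        R=np.array(c["orientation"]);p=np.array(c["position"])
    return p,d@R.T
def onz(name,uv,z,obs=None):
    p,d=rays(name,uv,obs); return p+d*((z-p[2])/d[:,2])[:,None]
def proj(name,P):
    c=arm.camera_info(name);R=np.array(c["orientation"]);p=np.array(c["position"])
    r=cv2.Rodrigues(R.T)[0]
    return cv2.projectPoints(np.array(P,float).reshape(-1,1,3),r,-R.T@p,K(c),np.array(c["dist_coeffs"],float))[0].reshape(-1,2)
def snap(name,f):
    im=arm.camera(name); cv2.imwrite(f,im[:,:,::-1]); return im
E
python3 - <<'E'
from h import *
for n in("top","side"):
    snap(n,f"pics/{n}0.png")
    c=arm.camera_info(n);print(n,c["position"],np.round(c["orientation"],3).tolist(),c["fx"])
    for q in("carton","mat","board","tin","spice_jar","mug"):
        for r in arm.cut_out(n,q)[:3]:
            m=r["pixels"];ys,xs=np.where(m)
            print(q,round(r["confidence"],2),np.round(r["uv"]),m.sum(),xs.min(),xs.max(),ys.min(),ys.max(),cv2.minAreaRect(np.c_[xs,ys].astype(np.float32)))
a=cv2.imread("pics/top0.png");b=cv2.imread("pics/side0.png")
cv2.imwrite("pics/both.png",cv2.resize(np.vstack([a,b]),(480,600)))
o=arm.get_obs();print(o["tcp_pos"],np.round(o["ee_rot"],3).tolist(),o["time"],arm.tcp_to_grasp)
E
```

```text
pics
top [ 0.13451417 -0.126237    1.28830165] [[0.037, -0.945, 0.324], [-0.999, -0.035, 0.013], [-0.001, -0.324, -0.946]] 457.278161724191
carton 0.87 [281. 201.] 1038 269 299 182 220 ((284.0, 201.0), (38.0, 30.0), 90.0)
carton 0.62 [392. 259.] 950 374 412 238 277 ((392.1153259277344, 256.92303466796875), (29.953811645507812, 34.66876220703125), 56.3099365234375)
carton 0.59 [262. 272.] 997 242 279 251 288 ((259.8394775390625, 269.79815673828125), (34.960662841796875, 30.458877563476562), 73.3007583618164)
mat 0.89 [230. 216.] 3214 198 264 188 241 ((230.50662231445312, 214.5995635986328), (49.02451705932617, 68.24851989746094), 86.18592071533203)
mat 0.27 [286. 200.] 990 270 298 183 220 ((284.0, 201.5), (37.0, 28.0), 90.0)
board 0.63 [312. 214.] 7508 188 386 174 247 ((285.5169677734375, 210.24301147460938), (63.79840850830078, 199.12062072753906), 86.00909423828125)
tin 0.77 [339. 202.] 671 326 353 184 215 ((340.2500305175781, 199.75001525878906), (28.284271240234375, 28.991378784179688), 45.0)
spice_jar 0.95 [281. 134.] 422 275 293 118 147 ((283.6470947265625, 132.58822631835938), 
[... 789 characters left out ...]
2)
board 0.84 [300. 212.] 4618 176 366 162 242 ((270.87060546875, 202.58236694335938), (185.909423828125, 51.304054260253906), 12.52880859375)
board 0.46 [294. 141.] 466 287 301 126 159 ((294.0, 142.5), (33.0, 14.0), 90.0)
tin 0.85 [324. 203.] 680 309 333 187 218 ((321.0, 202.5), (31.0, 24.0), 90.0)
spice_jar 0.9 [297. 143.] 413 287 301 126 158 ((293.8801574707031, 141.98191833496094), (32.20161056518555, 13.460938453674316), 87.27368927001953)
mug 0.65 [410. 265.] 1308 392 429 243 288 ((410.37872314453125, 263.8656005859375), (33.322296142578125, 45.14502716064453), 21.370620727539062)
[0.26668848 0.59275716 0.23134596] [[-0.912, 0.41, -0.0], [0.41, 0.912, 0.0], [0.0, 0.0, -1.0]] 0.7 0.0187
```

View pics/top0.png

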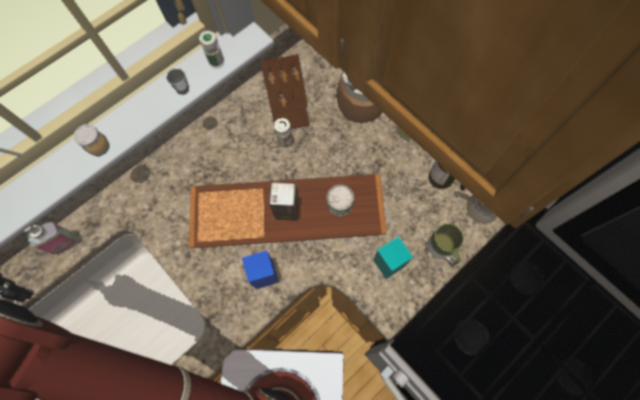

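View pics/side0.png

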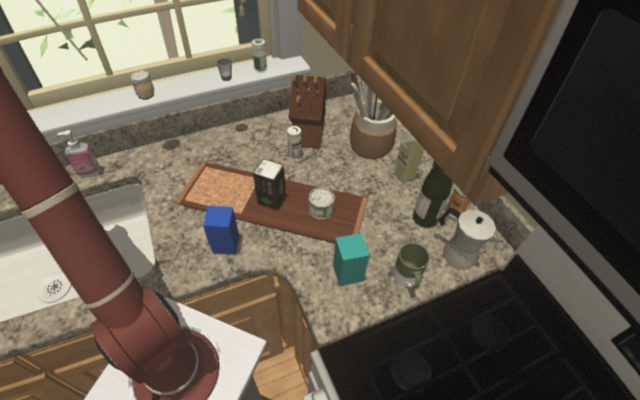

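The top view shows three candidates: the white-topped, dark carton at (284,201), the blue look-alike at (260,270) and the turquoise one at (393,257). I choose the one on the board at (284,201). The mat is at (230,215), to its left (+y), and the tin is at (340,200), to its right.

```bash
cat > m.py <<'E'
from h import *
from scipy.optimize import minimize
def mask(n,q,near=None):
    rs=arm.cut_out(n,q)
    if near is not None: rs=[r for r in rs if np.hypot(*(np.array(r["uv"])-near))<25]
    return rs[0]["pixels"].astype(np.uint8) if rs else None
def box(x,y,a,z0,h,w,l):
    c,s=np.cos(a),np.sin(a)
    return np.array([[x+c*i*w/2-s*j*l/2,y+s*i*w/2+c*j*l/2,z0+k*h] for i in(-1,1) for j in(-1,1) for k in(0,1)])
def fit(ms,x0,z0,h,w,l):
    def cost(p):
        t=0
        for n,m in ms.items():
            q=np.zeros((1600,2560),np.uint8) if 0 else np.zeros_like(m)
            hull=cv2.convexHull(proj(n,box(*p,z0,h,w,l)).astype(np.float32)).reshape(-1,2)
            cv2.fillConvexPoly(q,np.round(hull*16).astype(np.int32),255,cv2.LINE_AA,4)
            t+=np.abs(q/255.-M[n](m)).sum()
        return t
    M={n:(lambda m:m.astype(float)) for n in ms}
    best=None
    for d in(-.15,0,.15):
        S=np.array([x0,x0+[.01,0,0],x0+[0,.01,0],x0+[0,0,.1]])+[0,0,d]
        r=minimize(cost,x0,method="Nelder-Mead",options=dict(initial_simplex=S,xatol=1e-4,fatol=.5))
        if best is None or r.fun<best.fun: best=r
    return np.round(best.x,4),round(best.fun,1)
E
python3 - <<'E'
from m import *
for n in("top","side"): arm.camera(n)
ct={"top":mask("top","carton",[284,201]),"side":mask("side","carton",[270,186])}
mt={n:mask(n,"mat") for n in("top","side")}
for n in mt:
    if mt[n] is not None: ys,xs=np.where(mt[n]);print("mat guess",n,onz(n,[[xs.mean(),ys.mean()]],.015))
g=onz("top",[[284,201]],.08)[0];print(g)
for s in(["top"],["side"],["top","side"]):
    print(s,"carton",fit({n:ct[n] for n in s},np.array([g[0],g[1],0]),.012,.136,.068,.066))
gm=onz("top",[[230,215]],.015)[0]
for s in(["top"],["side"],["top","side"]):
    print(s,"mat",fit({n:mt[n] for n in s},np.array([gm[0],gm[1],0.05]),.012,.003,.15,.19))
for q,h in(("tin",.058),("spice_jar",.109),("mug",.1)):
    for n in("top","side"):
        r=arm.cut_out(n,q)[0]; ys,xs=np.where(r["pixels"]);print(q,n,onz(n,[[xs.mean(),ys.mean()]],h/2+(.012 if q=="tin" else 0)))
for n in("top","side"):
    for r in arm.cut_out(n,"carton"): print(n,onz(n,[r["uv"]],.068)[0][:2],r["confidence"])
im=cv2.imread("pics/side0.png")[140:240,170:350];cv2.imwrite("pics/crop1.png",cv2.resize(im,None,fx=4,fy=4))
E
```

```text
mat guess top [[0.79289972 0.04621165 0.015     ]]
mat guess side [[0.51991521 0.18092489 0.015     ]]
[0.54552576 0.01942944 0.08      ]
['top'] carton (array([0.5425, 0.0174, 0.0115]), np.float64(104.1))
['side'] carton (array([0.5477, 0.0196, 0.1744]), np.float64(148.0))
['top', 'side'] carton (array([0.5437, 0.0181, 0.0815]), np.float64(280.3))
['top'] mat (array([ 0.8495,  0.0146, -1.2158]), np.float64(2236.7))
['side'] mat (array([0.5256, 0.1835, 0.104 ]), np.float64(274.5))
['top', 'side'] mat (array([0.5253, 0.185 , 0.1057]), np.float64(4144.4))
tin top [[ 0.56930058 -0.13691047  0.041     ]]
tin side [[ 0.56967757 -0.13428786  0.041     ]]
spice_jar top [[0.76994325 0.03753019 0.0545    ]]
spice_jar side [[0.77433152 0.04436778 0.0545    ]]
mug top [[ 0.45157086 -0.43704956  0.05      ]]
mug side [[ 0.45720873 -0.43011326  0.05      ]]
top [0.54982018 0.031351  ] 0.89
top [ 0.39652896 -0.28357817] 0.74
top [0.35305553 0.06967714] 0.61
side [ 0.40707233 -0.27730075] 0.87
side [0.54934826 0.0229265 ] 0.79
side [0.34924223 0.07895173] 0.79
```

View pics/crop1.png

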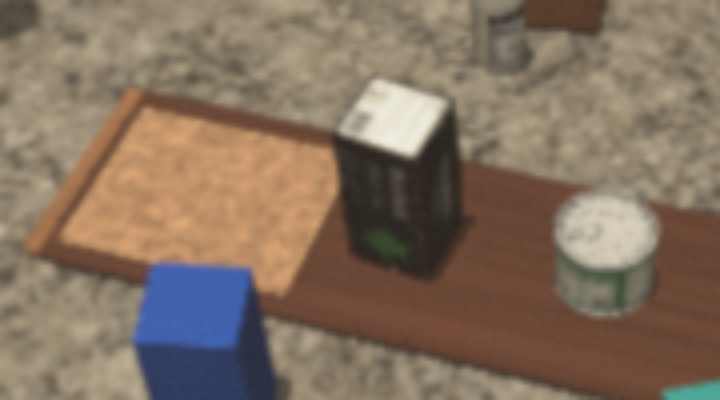

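The crop confirms the dark, white-topped carton on the board, between the cork mat and the tin. The only thing near it is the blue box in front. Next I'll refine the mat from colour and work out the approach.

```bash
cat > go.py <<'E'
from h import *
from scipy.spatial.transform import Rotation as Ro
def plan(pos,ang,n,bend=0):
    "tool pointing down, tool x at world azimuth ang deg; rows for tool axes"
    o=arm.get_obs();R=np.array(o["ee_rot"]);p=np.array(o["tcp_pos"])
    c,s=np.cos(np.radians(ang)),np.sin(np.radians(ang))
    G=np.array([[c,s,0],[s,-c,0],[0,0,-1.]])
    rv=Ro.from_matrix(R.T@G).as_rotvec(); d=(np.array(pos)-p)
    for i in range(n):
        Ri=R@Ro.from_rotvec(rv*(i+.5)/n).as_matrix()
        print(np.round(rv/n,4).tolist()+np.round(Ri.T@d/n*1000,1).tolist())
E
python3 - <<'E'
from m import *
from go import plan
im=cv2.imread("pics/top0.png");hsv=cv2.cvtColor(im,cv2.COLOR_BGR2HSV)
m=cv2.inRange(hsv,(5,90,140),(25,255,255))//255
m[:, :195]=0;m[:,267:]=0;m[:185]=0;m[243:]=0
ys,xs=np.where(m);print(m.sum(),xs.min(),xs.max(),ys.min(),ys.max())
print("mat",fit({"top":m},np.array([.52,.185,.05]),.012,.003,.15,.19))
arm.camera("side")
print(fit({"top":m,"side":mask("side","mat")},np.array([.52,.185,.05]),.012,.003,.15,.19))
plan([.550,-.058,.25],96,16)
E
```

```text
3364 195 264 188 241
mat (array([0.522 , 0.1796, 0.1078]), np.float64(98.2))
(array([0.5221, 0.1798, 0.1091]), np.float64(445.4))
[-0.0, 0.0, 0.0652, -33.8, -28.7, -1.2]
[-0.0, 0.0, 0.0652, -35.6, -26.5, -1.2]
[-0.0, 0.0, 0.0652, -37.2, -24.1, -1.2]
[-0.0, 0.0, 0.0652, -38.7, -21.6, -1.2]
[-0.0, 0.0, 0.0652, -40.1, -19.1, -1.2]
[-0.0, 0.0, 0.0652, -41.2, -16.4, -1.2]
[-0.0, 0.0, 0.0652, -42.2, -13.7, -1.2]
[-0.0, 0.0, 0.0652, -43.0, -10.9, -1.2]
[-0.0, 0.0, 0.0652, -43.6, -8.1, -1.2]
[-0.0, 0.0, 0.0652, -44.1, -5.2, -1.2]
[-0.0, 0.0, 0.0652, -44.3, -2.3, -1.2]
[-0.0, 0.0, 0.0652, -44.4, 0.6, -1.2]
[-0.0, 0.0, 0.0652, -44.2, 3.4, -1.2]
[-0.0, 0.0, 0.0652, -43.9, 6.3, -1.2]
[-0.0, 0.0, 0.0652, -43.4, 9.2, -1.2]
[-0.0, 0.0, 0.0652, -42.7, 12.0, -1.2]
```

Request:
{"fn": "play_rows", "kwargs": {"deltas": [[0, 0, 0.065, -34, -29, -1, 0.4], [0, 0, 0.065, -36, -26, -1, 0.4], [0, 0, 0.065, -37, -24, -1, 0.4], [0, 0, 0.065, -39, -22, -1, 0.4], [0, 0, 0.065, -40, -19, -1, 0.4], [0, 0, 0.065, -41, -16, -1, 0.4], [0, 0, 0.065, -42, -14, -1, 0.4], [0, 0, 0.065, -43, -11, -1, 0.4], [0, 0, 0.065, -44, -8, -1, 0.4], [0, 0, 0.065, -44, -5, -1, 0.4], [0, 0, 0.065, -44, -2, -1, 0.4], [0, 0, 0.065, -44, 0, -1, 0.4], [0, 0, 0.065, -44, 3, -1, 0.4], [0, 0, 0.065, -44, 6, -1, 0.4], [0, 0, 0.065, -43, 9, -1, 0.4], [0, 0, 0.065, -43, 12, -1, 0.4], [0, 0, 0, 0, 0, 0, 0.4], [0, 0, 0, 0, 0, 0, 0.4]]}}

```text
time: 3.75
tcp_pos: [0.5711, -0.0468, 0.2471]
ee_rot: [[-0.109, 0.994, -0.001], [0.994, 0.109, 0.001], [0.001, -0.0, -1.0]]
contact_force: [-0.4, 0.4, 0.7]
gripper_width: 0.0341
finger_force: 0.0
```

Run:
```python
from m import *
o=arm.get_obs();snap("wrist","pics/w1.png")
for q,z in(("carton",.148),("tin",.07),("mat",.015)):
    for r in arm.cut_out("wrist",q)[:2]:
        ys,xs=np.where(r["pixels"]);bx=cv2.boxPoints(cv2.minAreaRect(np.c_[xs,ys].astype(np.float32)))
        print(q,r["confidence"],np.round(bx).tolist(),np.round(onz("wrist",bx,z,o),3).tolist())
```

```text
carton 0.84 [[-0.0, 0.0], [175.0, 0.0], [175.0, 84.0], [0.0, 84.0]] [[0.341, 0.07, 0.148], [0.458, 0.085, 0.148], [0.456, 0.03, 0.148], [0.33, 0.015, 0.148]]
carton 0.82 [[242.0, 154.0], [252.0, 63.0], [339.0, 73.0], [329.0, 164.0]] [[0.507, -0.016, 0.148], [0.512, 0.051, 0.148], [0.576, 0.051, 0.148], [0.577, -0.017, 0.148]]
tin 0.58 [[276.0, 211.0], [331.0, 202.0], [343.0, 274.0], [288.0, 283.0]] [[0.529, -0.09, 0.07], [0.589, -0.073, 0.07], [0.613, -0.16, 0.07], [0.55, -0.179, 0.07]]
mat 0.68 [[224.0, 0.0], [364.0, 0.0], [364.0, 50.0], [224.0, 50.0]] [[0.451, 0.123, 0.015], [0.601, 0.14, 0.015], [0.608, 0.092, 0.015], [0.452, 0.075, 0.015]]
```

View pics/w1.png

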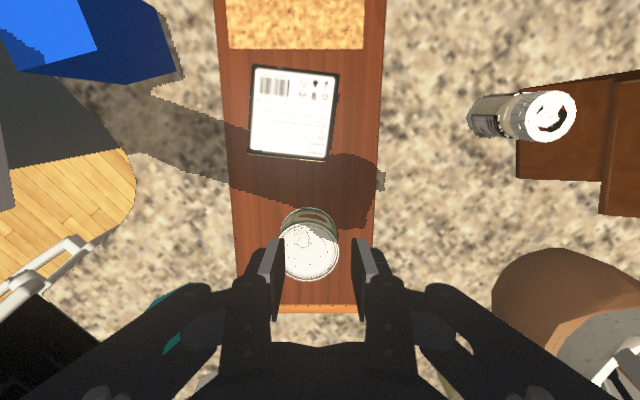

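Wrist view: the carton top is at (290,113), centre about (0.543, 0.017), turned about 7° clockwise relative to the board. The mat edge is at row 50 and the tin at (308,245). I'll go down behind the carton, squared to its face.

Request:
{"fn": "play_rows", "kwargs": {"deltas": [[0, 0, 0.0275, -1, -7, 20, 0.4], [0, 0, 0.0275, -1, -7, 30, 0.4], [0, 0, 0.0275, 0, -7, 40, 0.4], [0, 0, 0.0275, 0, -7, 30, 0.4], [0, 0, 0, 0, 0, 0, 0.4], [0, 0, 0, 0, 0, 0, 0.4]]}}

```text
time: 4.7
tcp_pos: [0.5448, -0.0512, 0.1285]
ee_rot: [[0.001, 1.0, 0.003], [1.0, -0.001, -0.0], [-0.0, 0.003, -1.0]]
contact_force: [0.2, -0.4, -0.1]
gripper_width: 0.0341
finger_force: 0.0
```

Request:
{"fn": "play_rows", "kwargs": {"deltas": [[0, 0, 0, 8, 0, 0, 0.4], [0, 0, 0, 6, 0, 0, 0.4], [0, 0, 0, 4, 0, 0, 0.4], [0, 0, 0, 4, 0, 0, 0.4], [0, 0, 0, 4, 0, 0, 0.4], [0, 0, 0, 5, 0, 0, 0.4], [0, 0, 0, 5, 0, 0, 0.4], [0, 0, 0, 5, 0, 0, 0.4], [0, 0, 0, 5, 0, 0, 0.4], [0, 0, 0, 5, 0, 0, 0.4]]}}

```text
time: 5.95
tcp_pos: [0.5436, -0.0, 0.1273]
ee_rot: [[0.002, 1.0, -0.0], [1.0, -0.002, 0.0], [0.0, -0.0, -1.0]]
contact_force: [-0.2, -0.9, 0.8]
gripper_width: 0.034
finger_force: 0.1
```

Run:
```python
from h import *
a=snap("side","pics/s1.png")[100:260,150:390];cv2.imwrite("pics/s1c.png",cv2.resize(a[:,:,::-1],None,fx=3,fy=3))
```

```text
(no output)
```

View pics/s1c.png

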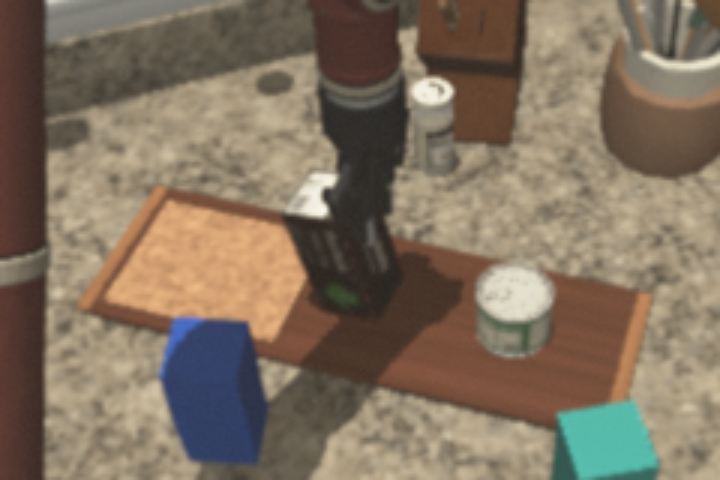

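The carton (crop 345,250) is tilting toward the mat as planned, so I keep pushing and then wait.

Request:
{"fn": "play_rows", "kwargs": {"deltas": [[0, 0, 0, 5, 0, 0, 0.4], [0, 0, 0, 5, 0, 0, 0.4], [0, 0, 0, 5, 0, 0, 0.4], [0, 0, 0, 5, 0, 0, 0.4], [0, 0, 0, 5, 0, 0, 0.4], [0, 0, 0, 5, 0, 0, 0.4], [0, 0, 0, 5, 0, 0, 0.4], [0, 0, 0, 0, 0, 0, 0.4], [0, 0, 0, -20, 0, 0, 0.4], [0, 0, 0, -40, 0, 0, 0.4], [0, 0, 0, -20, 0, 0, 0.4], [0, 0, 0, 0, 0, 0, 0.4]]}}

```text
time: 7.5
tcp_pos: [0.5434, -0.0479, 0.1275]
ee_rot: [[0.007, 1.0, 0.0], [1.0, -0.007, -0.001], [-0.001, 0.0, -1.0]]
contact_force: [-0.3, 0.3, -0.5]
gripper_width: 0.0343
finger_force: 0.0
```

Run:
```python
from h import *
o=arm.get_obs();w=snap("wrist","pics/w2.png")
a=snap("side","pics/s2.png")[100:260,150:390]
cv2.imwrite("pics/c2.png",np.vstack([w[:,:,::-1][:250],cv2.resize(a[:,:,::-1],(640,350))[:350]]))
for q,z in(("carton",.081),("mat",.015)):
    for r in arm.cut_out("wrist",q)[:2]:
        ys,xs=np.where(r["pixels"]);bx=cv2.boxPoints(cv2.minAreaRect(np.c_[xs,ys].astype(np.float32)))
        print(q,r["confidence"],np.round(bx).tolist(),np.round(onz("wrist",bx,z,o),3).tolist())
```

```text
carton 0.89 [[0.0, 107.0], [0.0, 0.0], [132.0, 0.0], [132.0, 107.0]] [[0.358, 0.025, 0.081], [0.375, 0.079, 0.081], [0.445, 0.08, 0.081], [0.434, 0.025, 0.081]]
carton 0.83 [[171.0, 398.0], [202.0, 367.0], [213.0, 378.0], [182.0, 409.0]] [[0.425, -0.197, 0.081], [0.453, -0.167, 0.081], [0.461, -0.178, 0.081], [0.433, -0.209, 0.081]]
mat 0.86 [[197.0, 0.0], [401.0, 0.0], [401.0, 34.0], [197.0, 34.0]] [[0.457, 0.099, 0.015], [0.605, 0.099, 0.015], [0.607, 0.077, 0.015], [0.454, 0.077, 0.015]]
```

View pics/c2.png

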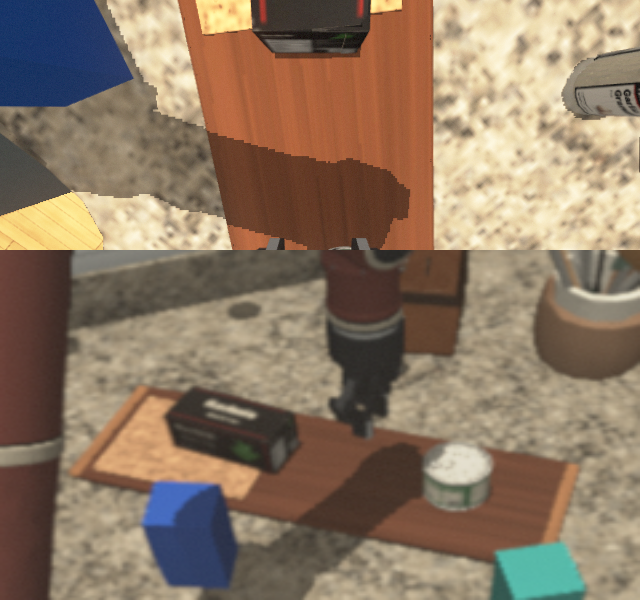

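The carton now lies with its near end at wrist pixels (252–370, 25), partly short of the mat. I'll measure it from all views.

Run:
```python
from m import *
o=arm.get_obs()
print(np.round(onz("wrist",[[252,22],[369,26]],.081,o),3).tolist(),np.round(onz("wrist",[[276,56],[362,54]],.014,o),3).tolist())
for n in("top","side"): arm.camera(n)
g=onz("top",[[0,0]],.04)
ms={}
for n in("top","side"):
    uv=proj(n,[[.54,.12,.048]])[0]; m=mask(n,"carton",uv)
    if m is not None: ms[n]=m
for s in [[k] for k in ms]+[list(ms)]: print(s,fit({n:ms[n] for n in s},np.array([.545,.12,0]),.014,.066,.068,.136))
```

```text
[[0.508, 0.074, 0.081], [0.572, 0.072, 0.081]] [[0.512, 0.067, 0.014], [0.578, 0.068, 0.014]]
['top'] (array([ 0.5497,  0.083 , -1.085 ]), np.float64(1244.9))
['side'] (array([ 0.5435,  0.1356, -0.0675]), np.float64(127.0))
['top', 'side'] (array([ 0.543 ,  0.1342, -0.0722]), np.float64(1615.2))
```

Request:
{"fn": "play_rows", "kwargs": {"deltas": [[0, 0, -0.023, 15, 1, 15, 0.4], [0, 0, -0.023, 17, 2, 21, 0.4], [0, 0, -0.023, 17, 2, 21, 0.4], [0, 0, -0.023, 17, 2, 21, 0.4], [0, 0, -0.023, 12, 2, 14, 0.4], [0, 0, 0, 0, 0, 0, 0.4], [0, 0, 0, 0, 0, 0, 0.4]]}}

```text
time: 8.78
tcp_pos: [0.5496, 0.0321, 0.0357]
ee_rot: [[-0.112, 0.994, 0.001], [0.994, 0.112, -0.001], [-0.001, 0.001, -1.0]]
contact_force: [0.5, -0.3, 1.5]
gripper_width: 0.0339
finger_force: 0.0
```

Request:
{"fn": "play_rows", "kwargs": {"deltas": [[0, 0, 0, 5, 0, 0, 0.4], [0, 0, 0, 5, 0, 0, 0.4], [0, 0, 0, 5, 0, 0, 0.4], [0, 0, 0, 4, 0, 0, 0.4], [0, 0, 0, 4, 0, 0, 0.4], [0, 0, 0, 4, 0, 0, 0.4], [0, 0, 0, 4, 0, 0, 0.4], [0, 0, 0, 4, 0, 0, 0.4], [0, 0, 0, 4, 0, 0, 0.4], [0, 0, 0, 4, 0, 0, 0.4], [0, 0, 0, 4, 0, 0, 0.4], [0, 0, 0, 4, 0, 0, 0.4], [0, 0, 0, 4, 0, 0, 0.4], [0, 0, 0, 4, 0, 0, 0.4], [0, 0, 0, 3, 0, 0, 0.4], [0, 0, 0, 2, 0, 0, 0.4], [0, 0, 0, 0, 0, 0, 0.4]]}}

```text
time: 10.9
tcp_pos: [0.5419, 0.0969, 0.0353]
ee_rot: [[-0.113, 0.994, -0.0], [0.994, 0.113, 0.0], [0.0, -0.0, -1.0]]
contact_force: [0.6, -0.2, 0.1]
gripper_width: 0.0341
finger_force: 0.0
```

Request:
{"fn": "play_rows", "kwargs": {"deltas": [[0, 0, 0, -10, 0, 0, 0.4], [0, 0, 0, -30, 0, -20, 0.4], [0, 0, 0, -40, 0, -30, 0.4], [0, 0, 0, -40, 0, -50, 0.4], [0, 0, 0, 0, 0, 0, 0.4], [0, 0, 0, 0, 0, 0, 0.4]]}}

```text
time: 11.65
tcp_pos: [0.5548, -0.0217, 0.1338]
ee_rot: [[-0.112, 0.994, -0.001], [0.994, 0.112, 0.001], [0.001, -0.001, -1.0]]
contact_force: [0.0, 0.7, -0.5]
gripper_width: 0.034
finger_force: 0.0
```

Run:
```python
from m import *
o=arm.get_obs();w=snap("wrist","pics/w3.png");t=snap("top","pics/t3.png")
a=snap("side","pics/s3.png")[120:240,150:350]
b=t[150:270,170:370]
cv2.imwrite("pics/c3.png",np.vstack([w[:,:,::-1][:200],np.hstack([cv2.resize(x[:,:,::-1],(400,240)) for x in(a,b)])[:,:640*1] if 0 else cv2.resize(np.hstack([a,b])[:,:,::-1],(640,192)), cv2.resize(b[:,:,::-1],(640,200))]))
m=mask("side","carton",proj("side",[[.525,.175,.048]])[0])
if m is not None: print("side",fit({"side":m},np.array([.53,.175,.05]),.015,.066,.068,.136))
m=mask("top","carton",proj("top",[[.525,.175,.048]])[0])
if m is not None: print("top",fit({"top":m},np.array([.53,.175,.05]),.015,.066,.068,.136))
```

```text
side (array([0.529 , 0.1812, 0.0637]), np.float64(130.8))
top (array([ 0.5761,  0.1217, -1.0746]), np.float64(1321.1))
```

View pics/c3.png

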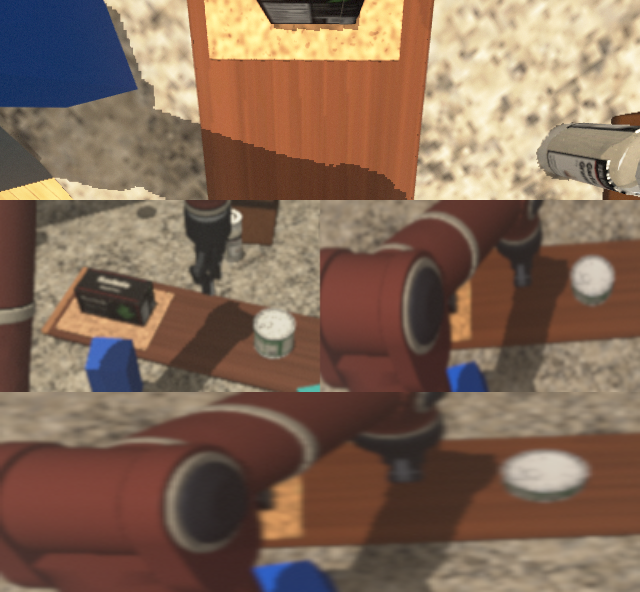

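The wrist view shows the carton's bottom edge at row 29 and the mat's near edge at row 60, with mat visible on both sides. A quick check of the gap in mm comes next.

Run:
```python
from h import *
o=arm.get_obs()
P=onz("wrist",[[275,24],[357,27],[209,59],[400,60]],.015,o)[:,:2];print(P.round(3).tolist())
e=P[3]-P[2];L=np.linalg.norm(e);ex=e/L;ey=np.array([-ex[1],ex[0]])
print("width",L,"near end along/across mat",[(np.round((p-(P[2]+P[3])/2)@np.c_[ex,ey],3)).tolist() for p in P[:2]])
```

```text
[[0.507, 0.108], [0.569, 0.113], [0.457, 0.078], [0.606, 0.094]]
width 0.14988394254537438 near end along/across mat [[-0.022, 0.025], [0.04, 0.023]]
```

The near end is 24 mm inside the mat edge (27 mm would be centred). It sits about 9 mm off-centre across and about 2° askew, all well within limits, and the arm is clear.

```bash
python3 -c "
from workcell import arm
print(arm.hand_in())"
```

```text
the job is handed in; nothing more can be done
None
```

I tipped the carton over with the fingertips and pushed it fully onto the cork mat, about 3 mm off-centre along it, 9 mm across and 2° askew; the arm never went near the tin, jar or mug, and the job is handed in (no verdict was returned).

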